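# Move the clip-on pan probe to the open saucepan

## Robot

A 7-joint arm with a two-finger parallel gripper is mounted at the origin on the work surface. World frame = base frame: x ahead of the robot, y to its left, z up, the work surface at z = 0. Lengths are in mm, angles in rad, forces in N, time in s.
With the tool pointing down it reaches from about 425 to 1025 mm from the base axis. Payload 9.4 kg.
Tool frame: the origin (TCP) lies at the very end of the fingers, on their centre line; the grasp point (between the pads) lies bot.grip_depth behind it (bot.grip_depth is the distance from the TCP to the grasp point, in mm); z points along the fingers, y is the line along which they close (so a half turn about z gives the same grasp; the last joint's range is limited). The gripper opens to 85 mm and grips with 20 to 120 N. Pads are 22 mm wide; open, the fingers measure 114 mm over their backs; the gripper's body (76 mm by 85 mm) begins 54 mm behind the grasp point. The pads swing forward as they close: fully open they stand 13 mm farther back than shut.
Start: joints at [1.271, 0.599, -0.003, 1.599, 0.002, 0.943, -0.08], TCP at [160.187, -707.081, 231.275] pointing down, gripper open.
Joint ranges: [-2.57, 2.57], [-0.35, 1.97], [-1.29, 1.29], [0.11, 2.56], [-1.05, 4.19], [0.11, 1.86], [-2.63, 2.63]. Speed limits (rad/s): [2.22, 2.22, 3.01, 3.01, 3.14, 3.14, 3.14].

## Interface

Orientations are given as a unit quaternion [w, x, y, z].
In Python, from plant import bot, optics gives the robot as it stands.
- The arm moves only by the shell command python3 -m inch 'ROWS' [OPENING]. ROWS is JSON, a list of rows, each a list of 6 numbers: the shift along the world's x, y, z in cm, then the turn, a rotation vector about the world's x, y, z in rad. In form: [[dx, dy, dz, rx, ry, rz], ...]. A call has 1 to 20 rows; each row is the pose to reach, as a shift and turn from the pose commanded when the call began; what a row does not reach only later rows make up. A row lasts 1/10 s, in which the tool goes at most 50 mm and 8.59 degrees, less where a joint would pass 70% of its speed; a pose out of reach is approached as far as the arm can. A call with a gripper value outside its range is refused whole. OPENING is the gripper's target within -1 to 1 (fully open at 1, half-way at 0, shut at -1), set as the call begins (- or left out, the last holds). The fingers move at their own pace and stop on an object; the grip force is fixed at half the most. Time passes only in rows, so rows that repeat a pose let the fingers close. It gives the time, the measured TCP pose, the force, the opening and the grip force at its end, in the units of the state.
- bot.state(): the state, without advancing time (a new reading comes with each control period).
- optics.grab_frame(name): name is "side" or "top" or "wrist"; returns the picture (480x640x3 uint8, blue, green, red); there is no depth.
- optics.camera_model(name): a dict with "camera_matrix" (3x3 intrinsics, pixels), "k1" (the pictures are not rectified: a ray, as slopes to the right and down, at radius r is drawn at 1 + k1 r^2 times it, then the intrinsics apply), "eye" and "rotation" of the camera in the world. Camera axes: x right, y up, looking along -z (the intrinsics and any distortion apply to the point x, -y, -z); pixel columns grow to the right and rows downward; lengths in mm; the calibration is good to about 2 mm. A picture is of the moment at which its call begins: read the wrist's pose just before it. camera_model takes no time and is no camera call; for the wrist camera it gives the pose at the moment of the call.
- bot.finish_job(): hands the job in; it is judged then, once.
The state is a dict: "time": time; "joints": joint angles; "joint_vel": joint speeds; "joint_torque": joint torques, N m; "eef_pos": TCP position; "tcp_rot": TCP orientation; "ft_force": force on the tool from outside, world axes, zero at the start; "wrist_torque": the same for the moment, N m; "width": finger opening in mm; "grip_force": force on a finger pad.
Only numpy, scipy, OpenCV 4.12 (cv2) and the standard library are available. Lean on these libraries where they do the work, as an engineer would, in place of code of your own. Each camera call takes 0.05 s, during which the arm holds its last target. There are 200 camera calls.

## Task

The clip-on cooking probe is parked on the rim of the cutlery caddy. Squeeze its handles to open the jaws, lift it off and clip it onto the rim of the saucepan that has no lid on it: jaws well down over the pan's wall (at least half their length), steel probe hanging inside the pan, clip upright and let go. Do not shift the saucepans, the lid, the mug, the pepper mill or the spatula, and do not drop the clip.

Things in the scene. Friction and masses are not known exactly. Their poses are not given: they have to be found in the camera images.
- clip: black plastic spring clip like a big clothes peg with a steel probe stem; about 100 mm tall jaws to handles, 20 mm wide (its y), 0.1 kg. Origin on the pivot; z up to the handles, x = the direction in which the handles are squeezed and the jaws open, +x on the stem's side. At the start it sits upright on the caddy's near wall, whose rim is 20 to 24 mm below the pivot, stem inside the caddy
- clip_jaws (a point): point midway between the jaw tips, 45 mm below the pivot (clip axes). The two flat jaws hang from 8 to 45 mm below the pivot, 6 mm thick, 3 mm apart when empty, about 26 mm apart at the tips when squeezed home; let go, they spring shut with about 6 N, and the clip may ride up the wall by up to 7 mm as the handles spread against the fingers
- clip_handles (a point): point midway between the two flat handles, 45 mm above the pivot (clip axes). The handle plates are 20 mm wide, from 7 mm above the pivot up; at rest they lean out, outer faces 63 mm apart at the top (50 mm above the pivot); squeezed home they are parallel, outer faces 34 mm apart, top 57 mm above the pivot. Squeezing home takes about 9 N, then they stop firmly
- probe_tip (a point): lower end of the probe stem (clip axes), a 5 mm rod parallel to clip z at x = +29 mm, reaching 80 mm below the pivot; held by a steel bracket at pivot height (10 mm high, 30 mm wide in y, from x = -6 to x = +32 mm)
- lever_in (a joint): angle of the stem-side lever of the clip: 0 = jaws fully shut and empty, about 0.02 to 0.03 clamped on a 4 mm wall, 0.27 = squeezed home, jaws wide open; the other lever always mirrors it
- caddy: open white plastic cutlery caddy, fixed; 94 mm (x) by 134 mm (y) by 110 mm high, walls 4 mm, two pieces of cutlery standing fixed in its far corners, up to 165 mm high. Origin at the centre of its underside on the worktop. The clip sits on its near wall, the one at x = -45 mm, with clip x along caddy x
- hob: steel gas hob, fixed, 460 mm (x) by 500 mm (y), bars of the pan supports topping out 36 mm above the worktop; origin at the centre of its underside
- pan_a: steel saucepan A, loose, 1.4 kg, equal to B; straight round wall, outer diameter 160 mm, 110 mm high, 4 mm thick (mid-wall radius 78 mm), floor 6 mm thick; a black handle runs out along its +x to 237 mm from the axis, 80 to 101 mm high. Origin on its axis at the underside. On the hob's back left burner. It may be the open pan or the lidded one
- pan_b: steel saucepan B, same as A, on the near right burner, handle along its +x. It may be the open pan or the lidded one
- rim_a (a point): centre of the mouth of saucepan A, at rim height
- rim_b (a point): centre of the mouth of saucepan B, at rim height
- lid: round steel lid of 166 mm diameter with a knob, lying on one of the two saucepans, its knob 40 mm above the rim. Origin on its axis at its underside, 6 mm below the rim of the pan it lies on
- trivet: round three-legged aluminium steaming trivet, 110 mm diameter, 26 mm high, standing on the floor of the open saucepan; origin at the centre of its underside
- mug: white mug, 80 mm diameter, 95 mm high, bystander; origin at the centre of its underside
- mill: dark wooden pepper mill, 54 mm diameter, 143 mm high, bystander; origin at the centre of its underside
- spatula: spatula of 280 mm lying on the worktop, bystander

How it is judged (in metres and radians):
On the way:
1. the clip is squeezed open and carried clear of the caddy (value of joint lever_in above 0.12 rad and distance of clip from where it was at the start of the episode above 0.08 m and contact force between clip and caddy below 0.05 N), for 0.2 s.
At the end, for the whole second after the job is handed in: The clip rests on the rim of the pan without the lid: jaws shut on its wall (lever under 0.08 rad), tips 15 to 45 mm below the rim and 70 to 86 mm from the pan's axis, probe tip within 68 mm of the axis, clip upright within 0.3 rad; the lid is still on the other pan within 30 mm (((horizontal distance between lid and pan_b below 0.03 m and horizontal distance between clip_jaws and pan_a between 0.07 and 0.086 m and z of clip_jaws in the frame of rim_a between -0.045 and -0.015 m and horizontal distance between probe_tip and pan_a below 0.068 m and contact force between clip and pan_a above 1 N) or (horizontal distance between lid and pan_a below 0.03 m and horizontal distance between clip_jaws and pan_b between 0.07 and 0.086 m and z of clip_jaws in the frame of rim_b between -0.045 and -0.015 m and horizontal distance between probe_tip and pan_b below 0.068 m and contact force between clip and pan_b above 1 N)) and angle between clip's own z axis and vertical below 0.3 rad and value of joint lever_in below 0.08 rad and linear speed of clip below 0.02 m/s); the robot touches nothing.
It fails at once if a saucepan is shifted by more than 30 mm (distance of any of pan_a, pan_b from where it was at the start of the episode above 0.03 m).
It fails at once if the lid is shifted by more than 30 mm (distance of lid from where it was at the start of the episode above 0.03 m).
It fails at once if the mug, the mill or the spatula is shifted by more than 30 mm (distance of any of mug, mill, spatula from where it was at the start of the episode above 0.03 m).
It fails at once if the clip is dropped on the worktop or the hob (height (world z) of clip_jaws below 0.035 m or angle between clip's own z axis and vertical above 1.2 rad).
It also fails if it takes over 37 s, if anything falls off the work surface, if the arm or the gripper's body presses on something with over 40 N, if the wrist force passes 120 N, or if a joint passes its speed limit or range.

## Working session

There is one attempt and no reset: what is moved stays moved. The work goes in short steps, Python scripts to look and compute and a shell command to move; the robot and the scene stay as the last step left them, time stands still between calls to the robot, and variables do not carry over. Pictures are saved under pics/ and viewed, at most 10 in all, crops included, and the job is handed in when it is done.

```bash
mkdir -p pics; ls; cat > h.py <<'E'
import numpy as np, cv2
from plant import bot, optics
def ray(m,u,v):
    K=np.array(m["camera_matrix"]);p=np.array([(u-K[0,2])/K[0,0],(v-K[1,2])/K[1,1]])
    q=p.copy()
    for _ in range(20): q=p/(1+m["k1"]*(q@q))
    d=np.array(m["rotation"])@np.array([q[0],-q[1],-1]); return np.array(m["eye"]),d/np.linalg.norm(d)
def onz(m,u,v,z):
    e,d=ray(m,u,v); return e+d*(z-e[2])/d[2]
def proj(m,P):
    c=np.array(m["rotation"]).T@(np.array(P,float)-np.array(m["eye"])); s=np.array([c[0],-c[1]])/-c[2]
    s=s*(1+m["k1"]*(s@s)); K=np.array(m["camera_matrix"]); return K[:2,:2]@s+K[:2,2]
E
python3 - <<'E'
from h import *
print(bot.grip_depth,bot.state())
for n in("side","top"):
    cv2.imwrite(f"pics/{n}0.png",optics.grab_frame(n)); m=optics.camera_model(n); print(n,m)
E
```

```text
pics
18.700000000000003 {'time': 0.0, 'joints': array([ 1.27131522,  0.60013331, -0.00249294,  1.60012482,  0.00182081,
        0.94287583, -0.07981373]), 'joint_vel': array([-0.00151231, -0.00097164, -0.00158862, -0.00121434,  0.00050096,
        0.00021184,  0.00136332]), 'joint_torque': array([-5.86076851e-06, -7.76454949e+01,  1.56528354e+00, -2.58003438e+01,
        1.24764524e-02,  9.10166244e-03, -2.43369561e-05]), 'eef_pos': array([ 160.03039841, -706.64601947,  230.41357006]), 'tcp_rot': array([-7.49465012e-04,  9.93801330e-01,  1.11167997e-01, -1.77649391e-04]), 'ft_force': array([-0.21703784, -0.37457804, -0.70871896]), 'wrist_torque': array([-0.06324888, -0.02145622, -0.04846547]), 'grip_force': 0.0, 'width': 85.48051270108868}
side {'camera_matrix': array([[449.57291215,   0.        , 320.00179957],
       [  0.        , 449.57291215, 234.67322522],
       [  0.        ,   0.        ,   1.        ]]), 'k1': -0.09444788621807379, 'eye': array([489.84521202, 932.64698104, 629.87342348]), 'rotation': array([-0.04335567, -0.02475637,  0.49828001,  0.86557752])}
top {'camera_matrix': array([[457.06081353,   0.        , 319.45385403],
       [  0.        , 457.06081353, 239.59014819],
       [  0.        ,   0.        ,   1.        ]]), 'k1': 0.004736093100905771, 'eye': array([ 349.15699979,   90.6263329 , 1114.26573556]), 'rotation': array([ 0.73629153,  0.07990874, -0.07633009, -0.66758003])}
```

```bash
sed -i 's/^from plant.*/&\nfrom scipy.spatial.transform import Rotation as Rn\ndef RM(m): return Rn.from_quat(m["rotation"],scalar_first=True).as_matrix()/; s/np.array(m\["rotation"\])/RM(m)/g' h.py; cat h.py | head -12
```

```text
import numpy as np, cv2
from plant import bot, optics
from scipy.spatial.transform import Rotation as Rn
def RM(m): return Rn.from_quat(m["rotation"],scalar_first=True).as_matrix()
def ray(m,u,v):
    K=np.array(m["camera_matrix"]);p=np.array([(u-K[0,2])/K[0,0],(v-K[1,2])/K[1,1]])
    q=p.copy()
    for _ in range(20): q=p/(1+m["k1"]*(q@q))
    d=RM(m)@np.array([q[0],-q[1],-1]); return np.array(m["eye"]),d/np.linalg.norm(d)
def onz(m,u,v,z):
    e,d=ray(m,u,v); return e+d*(z-e[2])/d[2]
def proj(m,P):
```

View pics/side0.png

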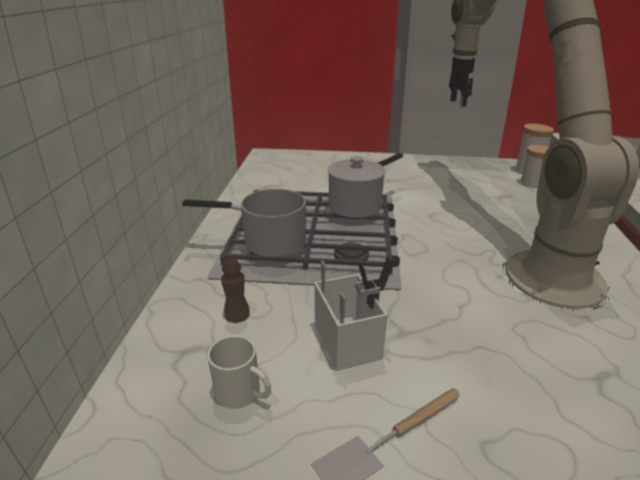

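View pics/top0.png

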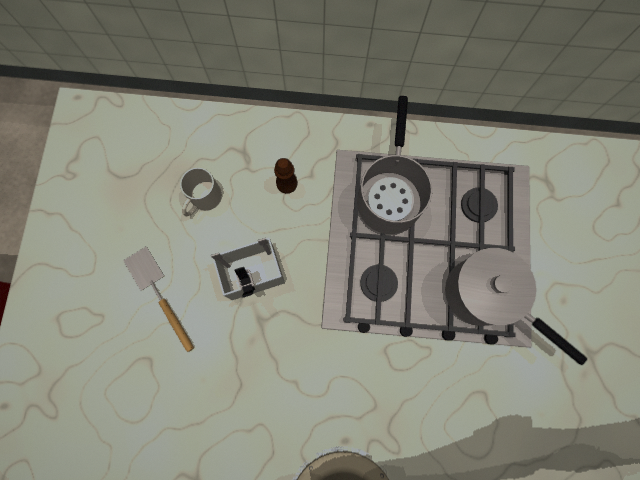

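```bash
python3 - <<'E'
from h import *
t=cv2.imread("pics/top0.png");s=cv2.imread("pics/side0.png")
a=cv2.resize(t[230:310,200:300],(400,320),interpolation=cv2.INTER_CUBIC)
b=cv2.resize(s[250:370,305:405],(400,480),interpolation=cv2.INTER_CUBIC)
c=cv2.resize(t[145:245,350:440],(270,300),interpolation=cv2.INTER_CUBIC)
im=np.zeros((600,800,3),np.uint8); im[:320,:400]=a; im[:480,400:]=b; im[320:,:270]=c[:280]
cv2.imwrite("pics/crop0.png",cv2.convertScaleAbs(im,alpha=1.3))
m=optics.camera_model("top")
for n,u,v,z in[("pan",396,193,146),("panaxis top",396,190,146),("handle end",403,97,126),("handle base",398,155,126),("lid",490,287,150),("mill",285,165,143),("mug",198,183,95)]: print(n,onz(m,u,v,z).round())
E
```

```text
pan [689. -53. 146.]
panaxis top [696. -52. 146.]
handle end [938. -58. 126.]
handle base [789. -55. 126.]
lid [ 499. -263.  150.]
mill [732. 201. 143.]
mug [686. 404.  95.]
```

View pics/crop0.png

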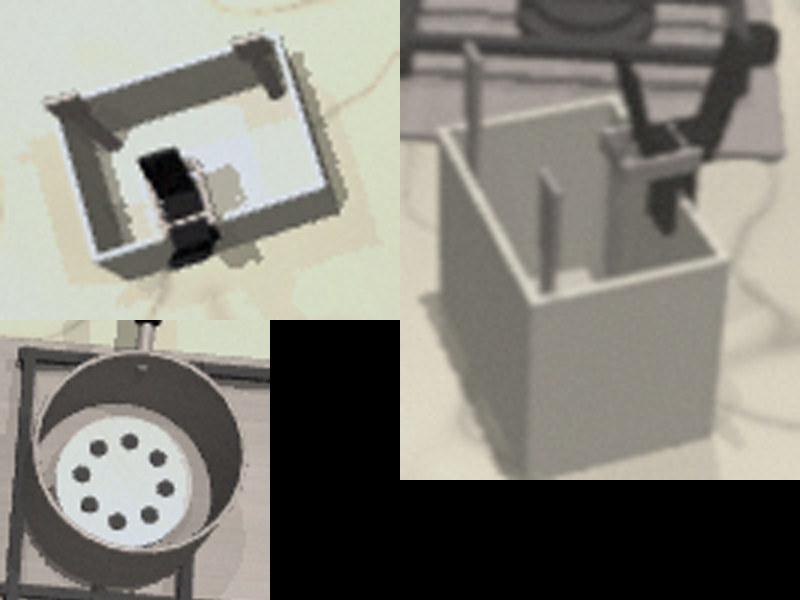

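The open pan is A (rim centre about 396,190 in the top view). The lidded pan is B (lid at 490,287). The clip sits at about (245,280) on the caddy's near rim, with the stem on the far (inner) side.

```bash
python3 - <<'E'
from h import *
m=optics.camera_model("top");s=optics.camera_model("side")
f=lambda a,b,z:onz(m,200+a/4,230+b/4,z)
NL,NR,FL,FR=f(97,260,110),f(334,212,110),f(60,108,110),f(274,37,110)
print("caddy",NL.round(),NR.round(),FL.round(),FR.round())
d=NL-NR; print("len",np.linalg.norm(d[:2]),"near wall yaw of caddy x",np.degrees(np.arctan2(-d[0],d[1])))
print("near-handle top mid",f(194,235,182).round(),"far-handle top",f(160,158,182).round(), "bracket mid", f(190,213,134).round())
# pan rim ellipse: outer rim points in crop (3x, offset 350,145, y-320)
P=[(35,455),(243,455),(140,352),(140,551),(60,390),(222,390),(60,525),(215,530)]
W=np.array([onz(m,350+a/3,145+(b-320)/3,146)[:2] for a,b in P])
A=np.c_[2*W,np.ones(len(W))]; x=np.linalg.lstsq(A,(W**2).sum(1),rcond=None)[0]
print("pan c",x[:2],"R",np.sqrt(x[2]+x[:2]@x[:2]))
E
```

```text
caddy [430. 302. 110.] [469. 176. 110.] [512. 335. 110.] [564. 221. 110.]
len 131.86214208430232 near wall yaw of caddy x 17.134244099760437
near-handle top mid [442. 240. 182.] far-handle top [480. 262. 182.] bracket mid [458. 251. 134.]
pan c [698.1581251  -53.64441699] R 78.68862010463626
```

```bash
python3 -m inch '[[16.9,8.9,7,0,0,0.24],[16.9,8.9,7,0,0,0.24],[16.9,8.9,7,0,0,0.24],[16.9,8.9,7,0,0,0.24],[29.7,21.7,9,0,0,0.48],[29.7,21.7,9,0,0,0.48],[29.7,21.7,9,0,0,0.48],[29.7,21.7,9,0,0,0.48],[38.3,36.8,9,0,0,0.71],[38.3,36.8,9,0,0,0.71],[38.3,36.8,9,0,0,0.71],[38.3,36.8,9,0,0,0.71],[42.3,52.9,9,0,0,0.95],[42.3,52.9,9,0,0,0.95],[42.3,52.9,9,0,0,0.95],[42.3,52.9,9,0,0,0.95]]' 1
python3 -m inch '[[-0.3,15.8,0,0,0,0.24],[-0.3,15.8,0,0,0,0.24],[-0.3,15.8,0,0,0,0.24],[-0.3,15.8,0,0,0,0.24],[-4.7,30.2,0,0,0,0.48],[-4.7,30.2,0,0,0,0.48],[-4.7,30.2,0,0,0,0.48],[-12.6,42.8,0,0,0,0.715],[-12.6,42.8,0,0,0,0.715],[-12.6,42.8,0,0,0,0.715],[-12.6,42.8,0,0,0,0.715],[-12.6,42.8,0,0,0,0.715]]'
python3 - <<'E'
from h import *
print(bot.state()["joints"].round(2)); m=optics.camera_model("wrist"); print(m)
cv2.imwrite("pics/w1.png",optics.grab_frame("wrist"))
E
```

```text
time: 1.7
eef_pos: [584.2, -171.7, 321.3]
tcp_rot: [-0.001, 0.831, 0.556, 0.001]
ft_force: [0.3, 0.0, 1.3]
width: 85.3
grip_force: 0.0
time: 2.9
eef_pos: [456.9, 250.2, 321.2]
tcp_rot: [0.0, 0.586, 0.81, -0.0]
ft_force: [0.0, -0.3, -0.2]
width: 85.7
grip_force: 0.0
[-0.11  0.31 -0.65  1.92  0.22  0.98 -0.54]
{'camera_matrix': array([[381.56908909,   0.        , 311.34289829],
       [  0.        , 381.56908909, 239.15558407],
       [  0.        ,   0.        ,   1.        ]]), 'k1': 0.028890442592183513, 'eye': array([430.01377986, 328.2563092 , 462.47752382]), 'rotation': array([ 0.97429402, -0.16010987, -0.0258183 ,  0.15636309])}
```

View pics/w1.png

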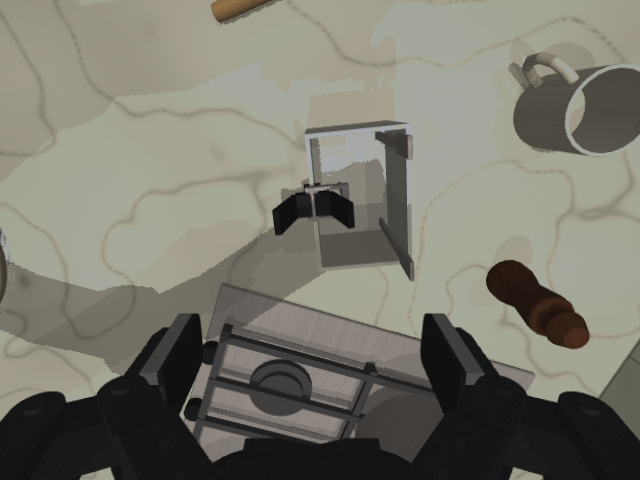

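The wrist view shows the clip at (313,205), with handle tops at about (275,222) and (353,218). Next step is enlarging it for sub-pixel points.

```bash
python3 - <<'E'
import cv2
w=cv2.imread("pics/w1.png")
cv2.imwrite("pics/w1c.png",cv2.convertScaleAbs(cv2.resize(w[115:285,255:425],(600,600),interpolation=cv2.INTER_CUBIC),alpha=1.5,beta=15))
E
```

```text
(no output)
```

View pics/w1c.png

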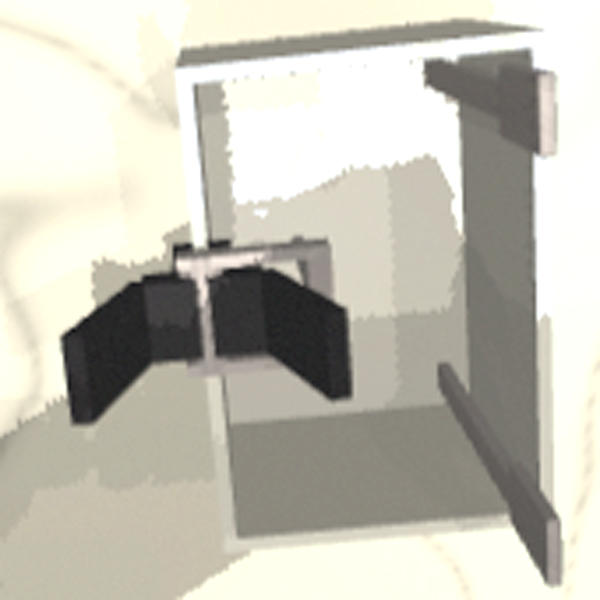

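```bash
python3 - <<'E'
from h import *
m=optics.camera_model("wrist"); k=170/600
f=lambda a,b,z:onz(m,255+a*k,115+b*k,z)
L1,L2,R1,R2=[f(*p,182) for p in((64,336),(73,425),(348,307),(352,399))]
print("handles",(L1+L2)/2,(R1+R2)/2,"gap",np.linalg.norm((L1+L2-R1-R2)/2),"widths",np.linalg.norm(L1-L2),np.linalg.norm(R1-R2))
c=(L1+L2+R1+R2)/4; d=(R1+R2-L1-L2)/2; print("centre",c,"yaw",np.degrees(np.arctan2(d[1],d[0])))
A,B=f(178,68,110),f(228,552,110); d=A-B; print("wall",A,B,np.linalg.norm(d),"yaw",np.degrees(np.arctan2(-d[0],d[1])))
e=np.array([d[1],-d[0]])/np.linalg.norm(d[:2]); print("clip x offset from outer wall face",(c-A)[:2]@e, "far wall",(f(535,32,110)-A)[:2]@e)
C,D=f(178,68,110),f(548,32,110); d=D-C; print("side wall yaw",np.degrees(np.arctan2(d[1],d[0])),np.linalg.norm(d))
E
```

```text
handles [429.55086044 240.75849269 182.        ] [485.35777795 265.45934997 182.        ] gap 61.029045481339125 widths 20.09320716629887 20.504489971425464
centre [457.45431919 253.10892133 182.        ] yaw 23.87479560920089
wall [432.3894934  305.98023302 110.        ] [486.47563572 184.06454322 110.        ] 133.37445860980074 yaw 23.92377908874127
clip x offset from outer wall face 1.4709730747260525 far wall 89.55817615856401
side wall yaw 23.334108135928695 92.77874268485499
```

```bash
python3 -m inch '[[0.04,0.28,-4,0,0,0.098],[0.04,0.28,-9,0,0,0.098],[0.04,0.28,-13,0,0,0.098],[0.04,0.28,-15.5,0,0,0.098],[0.04,0.28,-16.7,0,0,0.098],[0.04,0.28,-16.7,0,0,0.098],[0.04,0.28,-16.7,0,0,0.098]]' 1
python3 -m inch '[[0,0,0,0,0,0],[0,0,0,0,0,0],[0,0,0,0,0,0],[0,0,0,0,0,0],[0,0,0,0,0,0],[0,0,0,0,0,0],[0,0,0,0,0,0],[0,0,0,0,0,0]]' -0.4
python3 - <<'E'
from h import *
cv2.imwrite("pics/s2.png",optics.grab_frame("side")[180:400,250:470]);w=optics.grab_frame("wrist")
a=cv2.resize(cv2.imread("pics/s2.png"),(400,400)); b=cv2.resize(w,(400,300))
im=np.zeros((400,800,3),np.uint8); im[:,:400]=a; im[:300,400:]=b; cv2.imwrite("pics/g2.png",cv2.convertScaleAbs(im,alpha=1.5,beta=15))
E
```

```text
time: 3.65
eef_pos: [458.5, 252.5, 155.1]
tcp_rot: [0.0, 0.547, 0.837, 0.0]
ft_force: [-0.2, -0.5, 1.3]
width: 85.5
grip_force: 0.0
time: 4.45
eef_pos: [457.5, 252.7, 154.2]
tcp_rot: [-0.0, 0.546, 0.838, -0.0]
ft_force: [-0.2, -0.1, -0.8]
width: 31.0
grip_force: 64.7
```

View pics/g2.png

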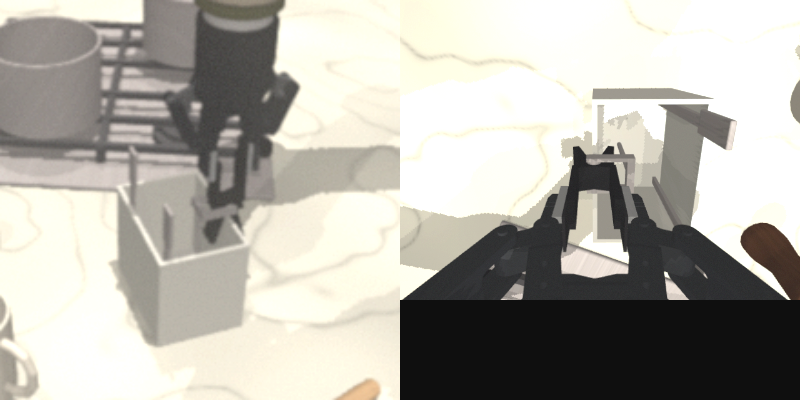

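The gripper holds the handles squeezed shut (width 31 mm), centred on the clip. In the left half the fingers are at about (228,190) above the caddy's near wall. Next: lift and carry over for a wrist look at pan A.

```bash
python3 -m inch '[[0,0,2,0,0,0],[0,0,6,0,0,0],[0,0,10,0,0,0],[0,0,14,0,0,0],[0,0,15.5,0,0,0],[3.6,-8.6,15.5,0,0,-0.083],[3.6,-8.6,15.5,0,0,-0.083],[7.3,-17.3,15.5,0,0,-0.166],[7.3,-17.3,15.5,0,0,-0.166],[10.9,-25.9,15.5,0,0,-0.249],[10.9,-25.9,15.5,0,0,-0.249],[14.6,-34.6,15.5,0,0,-0.332],[14.6,-34.6,15.5,0,0,-0.332],[18.2,-43.2,15.5,0,0,-0.415],[18.2,-43.2,15.5,0,0,-0.415],[18.2,-43.2,15.5,0,0,-0.415],[18.2,-43.2,15.5,0,0,-0.415]]'
python3 - <<'E'
from h import *
s=bot.state();print(s["joints"].round(2),s["eef_pos"],s["tcp_rot"]); m=optics.camera_model("wrist"); w=optics.grab_frame("wrist"); cv2.imwrite("pics/w3.png",w)
import json; json.dump({k:np.array(v).tolist() for k,v in m.items()},open("w3.json","w"))
cv2.imwrite("pics/s3.png",optics.grab_frame("side"))
print(proj(m,(698,-54,146)))
E
```

```text
time: 6.25
eef_pos: [639.3, -180.2, 308.4]
tcp_rot: [-0.001, 0.708, 0.706, -0.0]
ft_force: [-0.2, 0.5, -0.8]
width: 30.8
grip_force: 64.6
[ 0.48  0.49 -0.44  1.64  0.23  1.06 -0.03] [ 639.31746493 -180.17015682  308.42713185] [-6.55576384e-04  7.07776726e-01  7.06435870e-01 -1.97318448e-04]
[395.19107232  44.03517046]
```

View pics/w3.png

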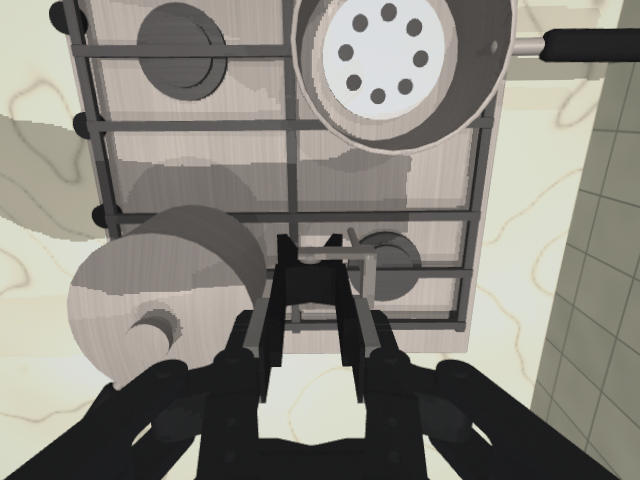

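The clip is in hand with its jaws open (310,250). The arc of pan A's rim runs (291,10) – (405,153) – (516,10). Next: fit the rim circle from edge profiles in both views.

```bash
cat > rim.py <<'E'
from h import *
import json
from scipy.optimize import least_squares
def rim(m,img,azs,c0):
    g=cv2.GaussianBlur(cv2.cvtColor(img,cv2.COLOR_BGR2GRAY),(0,0),0.6).astype(np.float32); c=np.array(c0,float); rs=np.arange(68,90,.4)
    for it in range(4):
        pts=[]
        for a in np.radians(azs):
            uv=np.array([proj(m,(*(c+r*np.array([np.cos(a),np.sin(a)])),146)) for r in rs]).astype(np.float32)
            if uv.min()<2 or uv[:,0].max()>637 or uv[:,1].max()>477: continue
            p=cv2.remap(g,uv[:,:1],uv[:,1:],cv2.INTER_LINEAR).ravel()
            # ridge: brightness against both sides 4 mm off
            k=10; rid=p[k:-k]-np.maximum(p[:-2*k],p[2*k:]); i=rid.argmax()
            if rid[i]>6: pts.append(c+rs[i+k]*np.array([np.cos(a),np.sin(a)]))
        P=np.array(pts); 
        s=least_squares(lambda x:np.hypot(*(P-x[:2]).T)-x[2],[*c,78],loss="soft_l1"); c=s.x[:2]
        f=least_squares(lambda x:np.hypot(*(P-x).T)-78,c,loss="soft_l1")
    return s.x,f.x,len(P),np.median(abs(f.fun))
if __name__=="__main__":
    print(rim(json.load(open("w3.json")),cv2.imread("pics/w3.png"),np.arange(-180,180,4),(698,-54)))
    print(rim(optics.camera_model("top"),cv2.imread("pics/top0.png"),np.arange(-180,180,4),(698,-54)))
    print(rim(optics.camera_model("side"),cv2.imread("pics/side0.png"),np.arange(-180,180,4),(698,-54)))
E
python3 rim.py
```

```text
(array([702.41958589, -51.65206505,  77.29033729]), array([702.50620824, -50.73642749]), 42, np.float64(0.34427016757546625))
(array([702.74299111, -51.82089901,  77.17639874]), array([702.65057538, -52.26048881]), 39, np.float64(1.3772605857173659))
(array([705.01852277, -47.44021166,  77.82785028]), array([705.12500173, -47.68902865]), 26, np.float64(0.44325579587632546))
```

```bash
python3 - <<'E'
from h import *
import json
m=json.load(open("w3.json"));p=np.array([639.3,-180.2,308.4-22])
for n,o in dict(br_far_right=(32,15,5),br_near_right=(32,-15,5),br_far_left=(-6,15,5),stemtip=(29,0,-80),jawtipL=(-16,10,-45),jawtipR=(16,10,-45)).items(): print(n,proj(m,p+o).round(1))
im=cv2.imread("pics/w3.png")[220:340,260:400]; cv2.imwrite("pics/w3c.png",cv2.resize(im,(700,600),interpolation=cv2.INTER_CUBIC))
E
```

```text
br_far_right [385.  268.2]
br_near_right [381.4 326.8]
br_far_left [300.4 268.3]
stemtip [356.2 239.4]
jawtipL [285.6 242.5]
jawtipR [341.  242.4]
```

View pics/w3c.png

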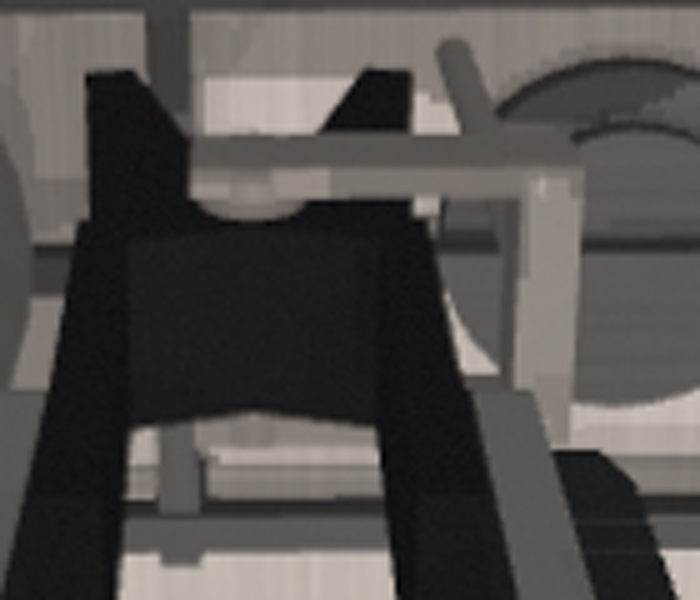

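```bash
python3 - <<'E'
from h import *
import json
from scipy.optimize import least_squares
m=json.load(open("w3.json"));T=np.array([639.3,-180.2,308.4])
O=[(32,15,5),(-6,15,5),(29,0,-80)]
U=[(376.6,253.2),(298,253.4),(350.5,228.5)]
ext=[((-6,15,-5),(298.2,247.5)),((32,15,-5),(376.8,247.5))]
for k in (O,U),(O+[e[0] for e in ext],U+[e[1] for e in ext]):
    r=least_squares(lambda x:np.concatenate([proj(m,T+x[:3]+Rn.from_rotvec([x[3],x[4],0]).apply(o))-u-[0,0] for o,u in zip(*k)]),[0,0,-22,0,0])
    print(r.x.round(3),r.fun.round(1))
E
```

```text
[-1.5800e+00  1.8420e+00 -3.6411e+01  1.6000e-02  1.1000e-02] [-0.  -0.1 -0.   0.1  0.   0. ]
[-1.4680e+00  2.9000e+00 -3.2538e+01  1.5000e-02  1.4000e-02] [ 1.7  0.6 -0.   0.9  0.4  0.3  0.2 -0.6 -2.1 -1.1]
```

The clip hangs upright with its pivot about 35 mm below the TCP and about 1.5 mm towards −x, so it seated fully down on the caddy rim during the squeeze. Next: move over the rim's near side, then go down.

```bash
python3 -m inch '[[-0.4,4,0,0,0,0],[-0.9,8.5,0,0,0,0],[-1.3,12,0,0,0,0],[-1.3,12.7,0,0,0,0],[-1.3,12.7,0,0,0,0],[-1.3,12.7,-3,0,0,0],[-1.3,12.7,-6,0,0,0],[-1.3,12.7,-7.5,0,0,0],[-1.3,12.7,-7.5,0,0,0],[-1.3,12.7,-7.5,0,0,0]]'
python3 - <<'E'
from h import *
cv2.imwrite("pics/s4r.png",optics.grab_frame("side"));w=optics.grab_frame("wrist");cv2.imwrite("pics/w4r.png",w)
s=cv2.imread("pics/s4r.png")[110:270,200:360]; t=optics.grab_frame("top"); cv2.imwrite("pics/t4r.png",t)
im=np.zeros((600,800,3),np.uint8); im[:400,:400]=cv2.resize(s,(400,400),interpolation=cv2.INTER_CUBIC); im[:400,400:]=cv2.resize(w[160:400,180:420],(400,400),interpolation=cv2.INTER_CUBIC)
cv2.imwrite("pics/c4.png",cv2.convertScaleAbs(im[:400],alpha=1.6,beta=15)); print(bot.state()["eef_pos"])
E
```

```text
time: 7.35
eef_pos: [627.0, -52.7, 234.9]
tcp_rot: [0.0, 0.707, 0.707, 0.0]
ft_force: [0.7, 0.3, -1.3]
width: 30.7
grip_force: 64.7
[627.35113552 -52.37298651 235.67836684]
```

View pics/c4.png

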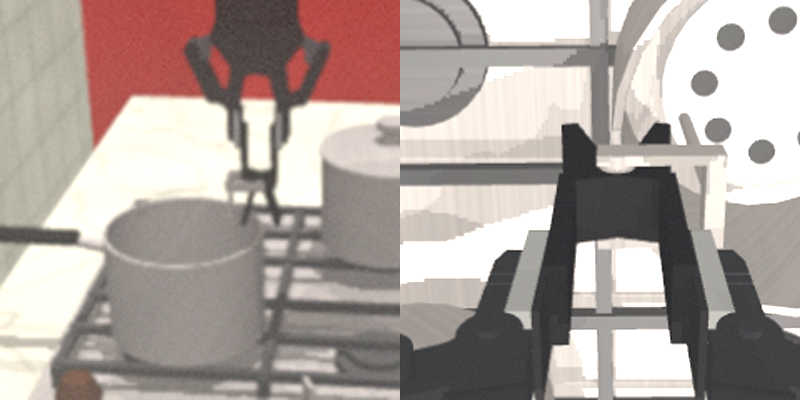

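The jaws straddle the rim: tips at (243,222) and (277,220) in the side crop, the rim's right end between them, and the stem inside. One numeric check before lowering.

```bash
python3 - <<'E'
from h import *
m=optics.camera_model("side")
print("tips pred",proj(m,(625.5,-51,155.5)),"seen",243/2.5+200,277/2.5+200,221/2.5+110)
for d in (-16,16): print(proj(m,(625.5+d,-51,155.5)))
print("bracket far end pred",proj(m,(625.5+32,-51+15,200)),"rim",proj(m,(624.7,-51,146)))
E
```

```text
tips pred [304.819667   198.56021864] seen 297.2 310.8 198.4
[311.3320289  198.84261725]
[298.3255731  198.28001885]
bracket far end pred [290.31118883 183.73674361] rim [305.20620019 202.07911673]
```

```bash
python3 -m inch '[[0,0,-1,0,0,0],[0,0,-1.8,0,0,0],[0,0,-2.6,0,0,0],[0,0,-2.6,0,0,0],[0,0,-2.6,0,0,0]]'
```

```text
time: 8.0
eef_pos: [626.5, -52.2, 207.9]
tcp_rot: [-0.0, 0.707, 0.707, -0.0]
ft_force: [-0.4, -0.6, -0.0]
width: 30.9
grip_force: 64.6
```

```bash
python3 -m inch '[[0,0,-0.4,0,0,0],[0,0,-0.8,0,0,0],[0,0,-0.8,0,0,0]]'; python3 -m inch '[[0,0,-0.3,0,0,0],[0,0,-0.6,0,0,0],[0,0,-0.6,0,0,0],[0,0,-0.6,0,0,0]]'
```

```text
time: 8.3
eef_pos: [626.3, -52.3, 199.7]
tcp_rot: [-0.0, 0.707, 0.707, -0.0]
ft_force: [-0.6, 0.1, -0.9]
width: 30.6
grip_force: 64.6
time: 8.7
eef_pos: [626.6, -52.2, 194.2]
tcp_rot: [-0.0, 0.707, 0.707, -0.0]
ft_force: [-0.5, -0.2, -0.6]
width: 31.0
grip_force: 64.6
```

```bash
Z='[[0,0,0,0,0,0],[0,0,0,0,0,0],[0,0,0,0,0,0]]'; python3 -m inch '[[0,0,0,0,0,0],[0,0,0,0,0,0],[0,0,0,0,0,0]]' 0.0;python3 -m inch '[[0,0,0,0,0,0],[0,0,0,0,0,0],[0,0,0,0,0,0]]' 0.25;python3 -m inch '[[0,0,0,0,0,0],[0,0,0,0,0,0],[0,0,0,0,0,0]]' 0.5;python3 -m inch '[[0,0,0,0,0,0],[0,0,0,0,0,0],[0,0,0,0,0,0],[0,0,0,0,0,0],[0,0,0,0,0,0]]' 1
python3 - <<'E'
from h import *
s=optics.grab_frame("side")[110:270,200:360];w=optics.grab_frame("wrist")
im=np.zeros((400,800,3),np.uint8); im[:,:400]=cv2.resize(s,(400,400),interpolation=cv2.INTER_CUBIC); im[:,400:]=cv2.resize(w[160:400,180:420],(400,400),interpolation=cv2.INTER_CUBIC)
cv2.imwrite("pics/c5.png",cv2.convertScaleAbs(im,alpha=1.6,beta=15))
E
```

```text
time: 9.0
eef_pos: [626.6, -52.3, 194.4]
tcp_rot: [0.0, 0.707, 0.707, 0.0]
ft_force: [0.0, 0.5, -1.3]
width: 43.2
grip_force: 5.8
time: 9.3
eef_pos: [626.8, -52.3, 194.4]
tcp_rot: [0.0, 0.707, 0.707, 0.0]
ft_force: [1.2, -0.4, -0.6]
width: 53.4
grip_force: 4.6
time: 9.6
eef_pos: [626.5, -52.3, 194.3]
tcp_rot: [-0.0, 0.707, 0.707, -0.0]
ft_force: [-0.2, -1.3, 0.9]
width: 63.9
grip_force: 0.0
time: 10.1
eef_pos: [626.6, -52.3, 194.3]
tcp_rot: [0.0, 0.707, 0.707, -0.0]
ft_force: [-0.3, 0.5, -0.3]
width: 85.2
grip_force: 0.0
```

View pics/c5.png

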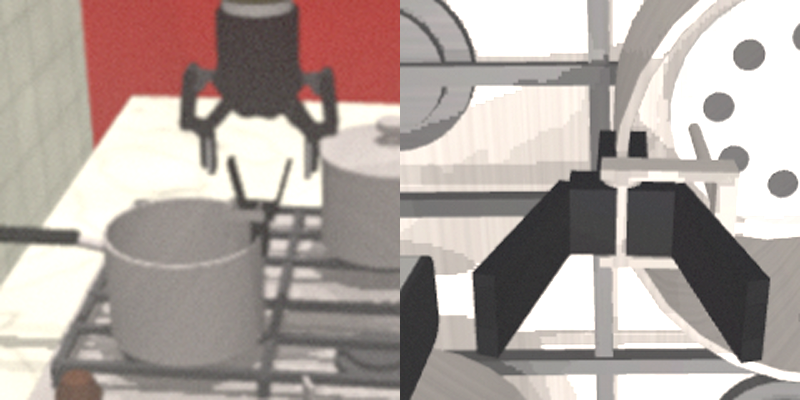

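The clip is clamped on pan A's wall, upright. In the side crop its handle tops are at (232,158) and (290,160), and the fingers are clear on both sides. Next: retreat straight up and check the height numerically.

```bash
python3 -m inch '[[0,0,1,0,0,0],[0,0,3,0,0,0],[0,0,6,0,0,0],[0,0,10,0,0,0],[0,0,13,0,0,0],[0,0,13,0,0,0],[0,0,13,0,0,0]]'
python3 - <<'E'
from h import *
m=optics.camera_model("side"); im=optics.grab_frame("side"); cv2.imwrite("pics/s6.png",im)
h=np.array([[232,158],[290,160]])/2.5+[200,110]
for zp in (156,160,164,168): print(zp,[proj(m,(625+d,-51,zp+50)).round(1) for d in(31,-31)],"seen",h.round(1).tolist())
# dark mask of the clip in the current picture
g=im.max(2); c=g[165:215,285:325]; ys,xs=np.where(c<45); print("dark box x",xs.min()+285,xs.max()+285,"y",ys.min()+165,ys.max()+165)
for y in range(168,206,3): print(y,np.where(g[y,285:325]<50)[0]+285)
E
```

```text
time: 10.9
eef_pos: [626.7, -52.3, 325.5]
tcp_rot: [0.001, 0.707, 0.707, 0.001]
ft_force: [-0.1, -0.4, 0.0]
width: 85.4
grip_force: 0.0
156 [array([291.8, 178.9]), array([317.6, 180. ])] seen [[292.8, 173.2], [316.0, 174.0]]
160 [array([291.8, 177.4]), array([317.6, 178.4])] seen [[292.8, 173.2], [316.0, 174.0]]
164 [array([291.7, 175.8]), array([317.6, 176.8])] seen [[292.8, 173.2], [316.0, 174.0]]
168 [array([291.7, 174.3]), array([317.6, 175.3])] seen [[292.8, 173.2], [316.0, 174.0]]
dark box x 292 310 y 175 210
168 []
171 []
174 [292]
177 [292 293]
180 [293 294]
183 [294]
186 [295]
189 [295 296]
192 [296 297 298 299 300 301 305 306 307 308 309 310]
195 [307 308 309]
198 [306]
201 [301 302 303 304 305 306]
204 [301 302 305 306 307 308 313 320]
```

```bash
python3 -c "
from plant import bot
print(bot.finish_job())"
```

```text
the job is handed in; nothing more can be done
None
```

The probe is clipped upright on the rim of the open saucepan (A), jaw tips about 24 mm below the rim by camera estimate and stem inside; I let go, backed clear and handed the job in at about 11 s, though no verdict came back.

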